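Gauge the turned parts on the surface plate

ROBOT

A 7-joint arm with a two-finger parallel gripper is mounted at the origin on the work surface. World frame = base frame: x ahead of the robot, y to its left, z up, the work surface at z = 0. Lengths are in m, angles in rad, forces in N, time in s.
With the tool pointing down it reaches from about 0.4 to 0.875 m from the base axis. Payload 19.3 kg.
Tool frame: the origin (TCP) lies at the very end of the fingers, on their centre line; the grasp point (between the pads) lies 19 mm behind it; z points along the fingers, y is the direction in which the jaws open and shut (so a half turn about z gives the same grasp; the last joint's range is limited). The gripper opens to 85 mm and grips with 20 to 120 N. Pads are 22 mm wide; open, the fingers measure 114 mm over their backs; the gripper's body (76 mm by 85 mm) begins 54 mm behind the grasp point. The pads swing forward as they close: fully open they stand 13 mm farther back than shut.
Start: joints at [1.142, 0.521, -0.036, 1.599, 0.021, 1.021, -0.113], TCP at [0.219, -0.585, 0.231] pointing down, gripper open.
Joint ranges: [-2.91, 2.91], [-0.3, 2.13], [-1.5, 1.42], [0.17, 2.43], [-1.26, 4.41], [0.16, 1.93], [-2.52, 2.52]. Speed limits (rad/s): [1.89, 1.89, 2.39, 2.39, 3.01, 3.01, 3.01].

INTERFACE

Orientations are given as [roll, pitch, yaw] about the fixed x, y, z axes, in that order (R = Rz(yaw) Ry(pitch) Rx(roll)).
In Python, from workcell import bot, grab_frame, calibration, workorder gives the robot as it stands.
- The arm moves only by the tool move_arm, never from a script. Its arguments are lists of equal length, an entry for each row: "jaw": the closure in counts, from 0 (fully open) to 255 (shut); "dp": the shift along the tool's x, y, z in units of 800 mm (1.0 is 800 mm), a list of three; "rotation": the turn, a rotation vector about the tool's x, y, z in units of pi rad (1.0 is pi rad), a list of three. In form: {"jaw": [jaw, ...], "dp": [[dx, dy, dz], ...], "rotation": [[rx, ry, rz], ...]}. A call has 1 to 10 rows; each row shifts and turns the commanded pose from where the row before left it, along the tool's axes as they then stand; what a row does not reach is not made up. A row lasts 1/8 s, in which the tool goes at most 62.5 mm and 10.7 degrees, less where a joint would pass 70% of its speed; a pose out of reach is approached as far as the arm can. A call with a number of a shift or a turn outside -1 to 1 is refused whole. A call with a gripper value outside its range is refused whole. The fingers move at their own pace and stop on an object; "squeeze" is the grip in N (left out, the last holds). Time passes only in rows, so rows that do not move let the fingers close. It gives the time, the measured TCP pose, the force and the opening at its end, in the units of the state.
- bot.observe(): the state, without advancing time (a new reading comes with each control period).
- grab_frame(name): name is "scene" or "side" or "wrist"; returns the picture (384x512x3 uint8, blue, green, red); there is no depth.
- calibration(name): a dict with "camera_matrix" (3x3 intrinsics, pixels), "dist" ([k1, k2, p1, p2, k3] as OpenCV has them; the pictures are not rectified), "T" (4x4, takes a point from camera to world coordinates). Camera axes: x right, y down, z forward; pixel columns grow to the right and rows downward; lengths in m; the calibration is good to about 2 mm. A picture is of the moment at which its call begins: read the wrist's pose just before it. calibration takes no time and is no camera call; for the wrist camera it gives the pose at the moment of the call.
- workorder.job_done(): hands the job in, once; it reports no verdict.
The state is a dict: "clock": time; "qpos": joint angles; "qd": joint speeds; "joint_efforts": joint torques, N m; "position": TCP position; "tool_rot": TCP orientation; "force": force on the tool from outside, world axes, zero at the start; "moment": the same for the moment, N m; "grip_width": finger opening in m.
Only numpy, scipy, OpenCV 4.12 (cv2) and the standard library are available. Lean on these libraries where they do the work, as an engineer would, in place of code of your own. Each camera call takes 0.05 s, during which the arm holds its last target. There are 200 camera calls.

TASK

Stand every turned aluminium part on the bench (three or four of them, of different heights) upright on the black granite plate, press the round START key on the gauge console firmly until it registers (a little over 6 N), then take the stylus from its fork and touch its ball gently inside the scribed ring on top of each part, one after another from the shortest part to the tallest. Then hang the stylus back in its fork, press the oblong SAVE key in the same way, and leave the parts standing on the plate; do not punch the keys, drop the stylus or disturb the other things.

Things in the scene. Friction and masses are not known exactly. Their poses are not given: they have to be found in the camera images.
- part_a: turned aluminium part 60 mm tall, standing upright: round 80 mm flange, 16 mm thick, at the bottom and a plain round boss of 40 mm diameter from there to the flat top; 0.2 to 0.5 kg. Origin: centre of its underside; z up its axis. May be absent
- part_a_mark (a point): centre of the flat top of part_a, at the dot in the middle of a scribed ring of 20 mm diameter. Absent with its part
- part_b: turned aluminium part 75 mm tall, standing upright: square 74 x 74 mm flange, 16 mm thick, at the bottom and a plain round boss of 40 mm diameter from there to the flat top; 0.2 to 0.5 kg. Origin: centre of its underside; z up its axis. May be absent
- part_b_mark (a point): centre of the flat top of part_b, at the dot in the middle of a scribed ring of 20 mm diameter. Absent with its part
- part_c: turned aluminium part 90 mm tall, standing upright: round 80 mm flange with six dark dots, 16 mm thick, at the bottom and a plain round boss of 40 mm diameter from there to the flat top; 0.2 to 0.5 kg. Origin: centre of its underside; z up its axis. May be absent
- part_c_mark (a point): centre of the flat top of part_c, at the dot in the middle of a scribed ring of 20 mm diameter. Absent with its part
- part_d: turned aluminium part 105 mm tall, standing upright: round 80 mm flange with a low 54 mm step (4 mm) above it, 16 mm thick, at the bottom and a plain round boss of 40 mm diameter from there to the flat top; 0.2 to 0.5 kg. Origin: centre of its underside; z up its axis. May be absent
- part_d_mark (a point): centre of the flat top of part_d, at the dot in the middle of a scribed ring of 20 mm diameter. Absent with its part
- granite: black granite surface plate, 240 (its x) x 300 (its y) x 30 mm thick, fixed flat on the bench. Origin: centre of its underside, so its top is 30 mm above the origin
- console: white gauge console, 110 (its x) x 160 (its y) x 55 mm, fixed flat on the bench, with a level grey key panel on top and, along its +x side, a display hump 22 mm higher, 20 to 54 mm from the middle. Origin: centre of its underside
- start_key: the round START key, 32 mm diameter, its top 4 mm proud of the console's panel, 59 mm above the bench; its centre 20 mm to -x and 42 mm to +y of the console's middle. A membrane key pressed straight down: it gives only 2.5 mm, needs 2 N to start moving and 10 N to bottom, registers above 6 N, and is damaged above 40 N. Origin: centre of its underside, level with the panel, 4 mm below its top
- save_key: the oblong SAVE key, 26 (console x) x 50 (console y) mm, otherwise like the START key, origin too; its centre 20 mm to -x and 42 mm to -y of the console's middle
- fork: fixed stylus stand: a grey 110 x 110 mm foot (12 mm thick), a post on its +x side and a level two-pronged fork pointing to its -x, prong tops 100 mm above the bench, prongs 15 mm wide and 8 mm thick, slot 34 mm wide between them, open to -x (prong ends 35 mm to -x of the seat). Origin: centre of the underside, below the seat
- fork_seat (a point): point in the middle of the slot, level with the tops of the prongs, 17 mm in front of the slot's closed end: the stylus origin is here when it hangs properly
- stylus: hand-held measuring stylus hanging upright in the fork, 142 mm long, 0.17 kg. Origin: on its axis at the underside of its collar; z up. Collar: disc of 56 mm diameter, 6 mm thick, above the origin, that rests on the prongs. Above it a square black handle 28 x 28 mm (sides along x and y), from 6 to 62 mm. Below it a round body 22 mm diameter, 45 mm long, then the thin needle with a white 10 mm ball. It lifts straight up out of the fork and goes back the same way
- stylus_tip (a point): lowest point of the stylus ball, 80 mm below the collar's underside. The needle is sprung: it gives up to 10 mm upward, at 1 N at first rising to 3.5 N, then it is solid
- wrench: wrench lying on the bench, a bystander to leave alone
- screwdriver: screwdriver lying on the bench, a bystander to leave alone
- bearing: bearing lying on the bench, a bystander to leave alone
- oil_can: oil can lying on the bench, a bystander to leave alone
- collar: collar lying on the bench, a bystander to leave alone
- packing_block: packing block lying on the bench, a bystander to leave alone
- mug: mug lying on the bench, a bystander to leave alone
Not all that is in view belongs to the job. Leave any green look-alike of the console alone.

How it is judged:
On the way, in this order (a step that is already met when the one before it is completed fails the run):
1. every turned part present stands upright and released on the granite plate (x of part_a in the frame of granite between -0.1 and 0.1 m and y of part_a in the frame of granite between -0.13 and 0.13 m and z of part_a in the frame of granite between 0.025 and 0.035 m and angle between each of part_a, part_b, part_c, part_d's own z axis and vertical below 0.1 rad and contact force between the fingers and part_a below 0.1 N and linear speed of each of part_a, part_b, part_c, part_d below 0.03 m/s and x of part_b in the frame of granite between -0.1 and 0.1 m and y of part_b in the frame of granite between -0.13 and 0.13 m and z of part_b in the frame of granite between 0.025 and 0.035 m and contact force between the fingers and part_b below 0.1 N and x of part_c in the frame of granite between -0.1 and 0.1 m and y of part_c in the frame of granite between -0.13 and 0.13 m and z of part_c in the frame of granite between 0.025 and 0.035 m and contact force between the fingers and part_c below 0.1 N and x of part_d in the frame of granite between -0.1 and 0.1 m and y of part_d in the frame of granite between -0.13 and 0.13 m and z of part_d in the frame of granite between 0.025 and 0.035 m and contact force between the fingers and part_d below 0.1 N), for 0.2 s.
2. the START key is pressed home (over 6 N) (contact force between anything else and start_key above 6 N), for 0.05 s.
3. the stylus ball touches the top of part_a inside its scribed ring (contact force between stylus and part_a above 0.4 N and horizontal distance between stylus_tip and part_a_mark below 0.01 m and distance between stylus_tip and part_a_mark below 0.012 m and x of part_a in the frame of granite between -0.1 and 0.1 m and y of part_a in the frame of granite between -0.13 and 0.13 m and z of part_a in the frame of granite between 0.025 and 0.035 m and angle between part_a's own z axis and vertical below 0.1 rad), for 0.05 s.
4. the stylus ball touches the top of part_b inside its scribed ring (contact force between stylus and part_b above 0.4 N and horizontal distance between stylus_tip and part_b_mark below 0.01 m and distance between stylus_tip and part_b_mark below 0.012 m and x of part_b in the frame of granite between -0.1 and 0.1 m and y of part_b in the frame of granite between -0.13 and 0.13 m and z of part_b in the frame of granite between 0.025 and 0.035 m and angle between part_b's own z axis and vertical below 0.1 rad), for 0.05 s.
5. the stylus ball touches the top of part_c inside its scribed ring (contact force between stylus and part_c above 0.4 N and horizontal distance between stylus_tip and part_c_mark below 0.01 m and distance between stylus_tip and part_c_mark below 0.012 m and x of part_c in the frame of granite between -0.1 and 0.1 m and y of part_c in the frame of granite between -0.13 and 0.13 m and z of part_c in the frame of granite between 0.025 and 0.035 m and angle between part_c's own z axis and vertical below 0.1 rad), for 0.05 s.
6. the stylus ball touches the top of part_d inside its scribed ring (contact force between stylus and part_d above 0.4 N and horizontal distance between stylus_tip and part_d_mark below 0.01 m and distance between stylus_tip and part_d_mark below 0.012 m and x of part_d in the frame of granite between -0.1 and 0.1 m and y of part_d in the frame of granite between -0.13 and 0.13 m and z of part_d in the frame of granite between 0.025 and 0.035 m and angle between part_d's own z axis and vertical below 0.1 rad), for 0.05 s.
7. the stylus hangs in its fork again, released (horizontal distance between stylus and fork_seat below 0.015 m and z of stylus in the frame of fork_seat between -0.005 and 0.005 m and angle between stylus's own z axis and vertical below 0.1 rad and contact force between the fingers and stylus below 0.1 N), for 0.2 s.
8. the SAVE key is pressed home (over 6 N) (contact force between anything else and save_key above 6 N), for 0.05 s.
At the end, for the whole second after the job is handed in: every part present stands released and at rest on the granite plate, upright within 0.1 rad, its axis at least 20 mm inside the plate's edges; the stylus hangs released in its fork, within 15 mm of the seat, its collar on the prongs within 5 mm and upright within 0.1 rad (all of step 1 and all of step 7 and linear speed of stylus below 0.03 m/s); the robot touches nothing.
It fails at once if a bystander is moved more than 50 mm (distance of any of wrench, screwdriver, bearing, oil_can, collar, packing_block, mug from where it was at the start of the episode above 0.05 m).
It fails at once if the stylus is pressed on a part with more than 20 N (contact force between stylus and part_a above 20 N or contact force between stylus and part_b above 20 N or contact force between stylus and part_c above 20 N or contact force between stylus and part_d above 20 N).
It fails at once if a key is pressed with more than 40 N (contact force between anything else and start_key above 40 N or contact force between anything else and save_key above 40 N).
It fails at once if the stylus is dropped or knocked over (angle between stylus's own z axis and vertical above 1 rad).
Of part_a, part_b, part_c, part_d only 3 to 4 are there at a start; the rules pass over those that are not, and their reading is None.
At some moment in a run one of part_a, part_b, part_c, part_d may be knocked a few centimetres aside while the robot is not near it.
It also fails if it takes over 208 s, if anything falls off the work surface, if the arm or the gripper's body presses on something with over 40 N, if the wrist force passes 120 N, or if a joint passes its speed limit or range.

## Working session

There is one attempt and no reset: what is moved stays moved. The work goes in short steps, Python scripts to look and compute and a tool call to move; the robot and the scene stay as the last step left them, time stands still between calls to the robot, and variables do not carry over. Pictures are saved under pics/ and viewed, about 12 in all and at most 16, crops included, and the job is handed in when it is done.

Besides the shell and the picture viewer there is one more tool, called after "Emit:" as name(argument=value, ...) on one line, values as JSON. move_arm: Moves the arm, as the interface text tells. Shifts and turns lie within -1 to 1; 1 stands for 800 mm of shift or pi rad of turn. Its arguments: {"type":"object","properties":{"jaw":{"type":"array","items":{"type":"number"}},"dp":{"type":"array","items":{"type":"array","items":{"type":"number","minimum":-1,"maximum":1}}},"rotation":{"type":"array","items":{"type":"array","items":{"type":"number","minimum":-1,"maximum":1}}},"squeeze":{"type":"number"}},"required":["jaw","dp","rotation"]}

```bash
ls; mkdir -p pics; cat > h.py <<'E'
import numpy as np, cv2
from workcell import bot, grab_frame, calibration, workorder
def ray(c,uv):
    K=np.array(c["camera_matrix"]);d=np.array(c["dist"]);T=np.array(c["T"])
    p=cv2.undistortPoints(np.array([[uv]],float),K,d)[0,0]
    return T[:3,3],T[:3,:3]@np.array([p[0],p[1],1.])
def onz(c,uv,z):
    o,r=ray(c,uv);return o+r*(z-o[2])/r[2]
def proj(c,P):
    T=np.linalg.inv(np.array(c["T"]));P=np.atleast_2d(np.array(P,float))
    return cv2.projectPoints(P,cv2.Rodrigues(T[:3,:3])[0],T[:3,3],np.array(c["camera_matrix"]),np.array(c["dist"]))[0][:,0]
E
python3 - <<'E'
from h import *
s=bot.observe();print({k:np.round(v,3).tolist() for k,v in s.items()})
for n in("scene","side","wrist"):
    c=calibration(n);im=grab_frame(n);cv2.imwrite(f"pics/{n}0.png",im)
    print(n,np.round(c["T"],3).tolist(),np.round(c["camera_matrix"],0).tolist(),c["dist"])
a=cv2.imread("pics/scene0.png");cv2.imwrite("pics/scene0b.png",cv2.resize(a,(800,600),interpolation=cv2.INTER_CUBIC))
a=cv2.imread("pics/side0.png");cv2.imwrite("pics/side0b.png",cv2.resize(a,(800,600),interpolation=cv2.INTER_CUBIC))
E
```

```text
pics
{'clock': 0.0, 'qpos': [1.142, 0.522, -0.036, 1.6, 0.021, 1.021, -0.113], 'qd': [-0.001, -0.0, 0.0, 0.001, -0.001, -0.0, -0.002], 'joint_efforts': [0.001, -92.71, 1.981, -36.993, 0.018, 0.008, -0.0], 'position': [0.219, -0.585, 0.231], 'tool_rot': [-3.141, 0.0, 0.359], 'force': [-0.481, -0.214, 0.675], 'moment': [-0.038, 0.046, 0.01], 'grip_width': 0.085}
scene [[0.549, 0.685, -0.478, 1.346], [0.836, -0.456, 0.306, -0.486], [-0.008, -0.568, -0.823, 1.386], [0.0, 0.0, 0.0, 1.0]] [[424.0, 0.0, 252.0], [0.0, 424.0, 191.0], [0.0, 0.0, 1.0]] [-0.11831374  0.          0.          0.          0.        ]
side [[-0.903, -0.325, 0.281, 0.138], [-0.43, 0.681, -0.593, 0.86], [0.001, -0.656, -0.754, 1.241], [0.0, 0.0, 0.0, 1.0]] [[495.0, 0.0, 255.0], [0.0, 495.0, 193.0], [0.0, 0.0, 1.0]] [0.07117335 0.         0.         0.         0.        ]
wrist [[0.352, -0.888, -0.295, 0.295], [-0.936, -0.335, -0.111, -0.556], [-0.001, 0.315, -0.949, 0.374], [0.0, 0.0, 0.0, 1.0]] [[270.0, 0.0, 255.0], [0.0, 270.0, 192.0], [0.0, 0.0, 1.0]] [-0.04199376  0.          0.          0.          0.        ]
```

View pics/scene0b.png

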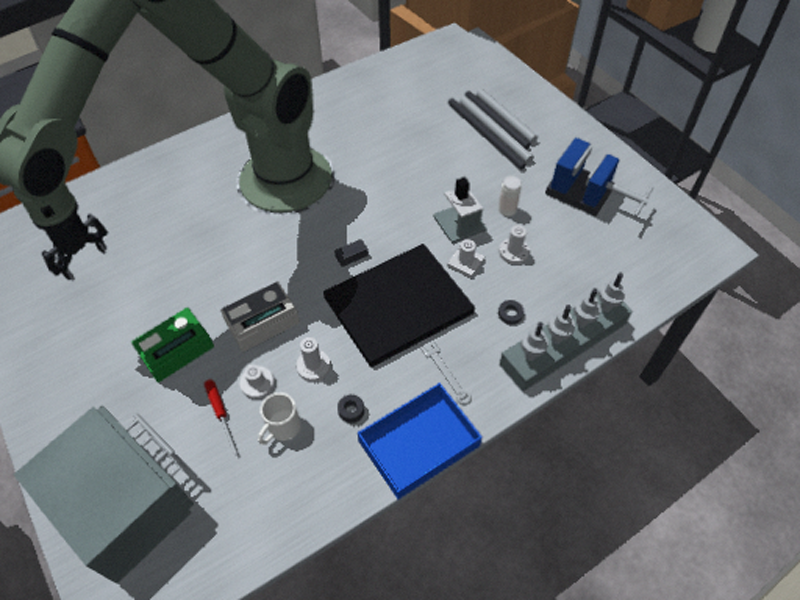

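View pics/side0b.png

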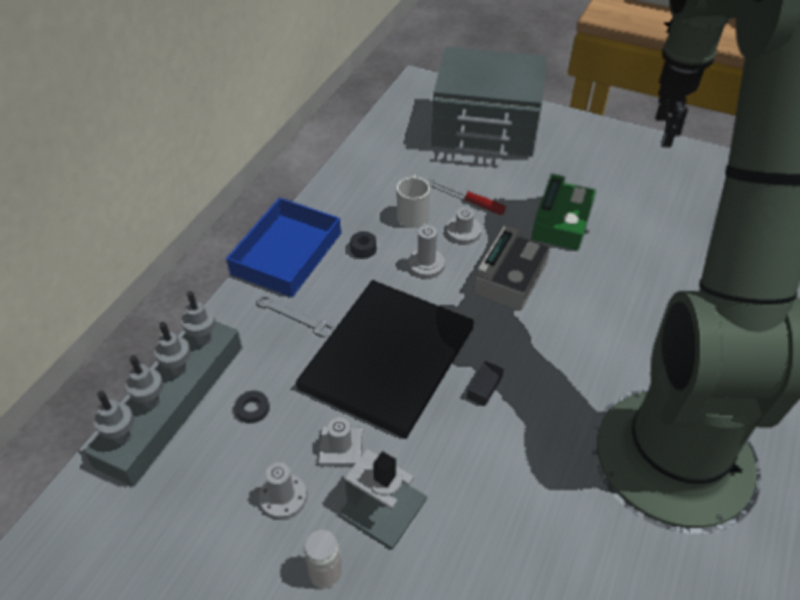

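The scene shows four parts at pixels (800x600): a (257,378), d (310,357), b (467,255) and c (516,243). The granite is at (400,303), the white console at (260,313), the green look-alike at (172,343) and the fork with stylus at (460,212). Next I enlarge these areas.

```bash
python3 - <<'E'
import cv2,numpy as np
a=cv2.imread("pics/scene0.png");b=cv2.imread("pics/side0.png")
def cr(im,x,y,w,h):return cv2.resize(im[y:y+h,x:x+w],(400,300),interpolation=cv2.INTER_CUBIC)
m=np.vstack([np.hstack([cr(a,130,170,100,75+0),cr(a,265,105,100,75)]),np.hstack([cr(b,250,105,100,75),cr(b,160,255,120,90)])])
cv2.imwrite("pics/m1.png",m)
E
```

```text
(no output)
```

View pics/m1.png

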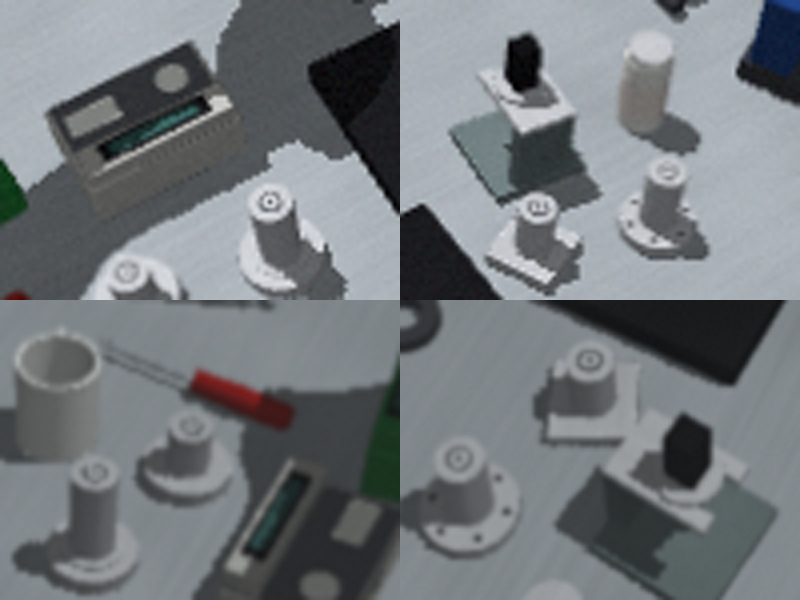

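View pics/wrist0.png

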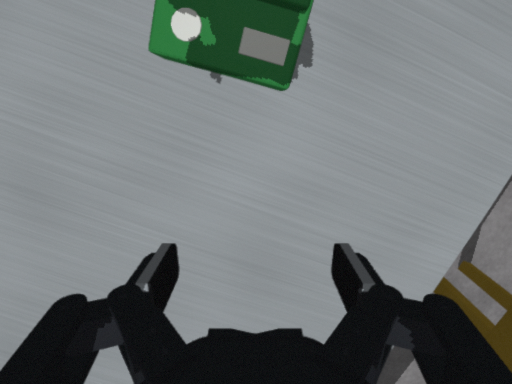

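The crops confirm four parts: a is short and round, d is tall with a step, b is square and c has dots. The white console's START key is at scene (173,190) and its SAVE key at (153,199). The stylus is in the fork at scene (296,120).

```bash
python3 - <<'E'
from h import *
cs,cd=calibration("scene"),calibration("side")
P={"a":((161.4,237.4),(297.6,135.9),.06),"d":((197.1,220.1),(273.6,147.6),.105),"b":((299.4,156.6),(217,272.7),.075),"c":((331.6,147.4),(177.4,302.4),.09),
"start":((172.6,189.4),(329.6,176.1),.059),"save":((152.9,198.9),(338.1,160.4),.059)}
for k,(u,v,z) in P.items():
    o,r=ray(cs,u);p,q=ray(cd,v);r/=np.linalg.norm(r);q/=np.linalg.norm(q)
    t=np.linalg.lstsq(np.c_[r,-q],p-o,rcond=None)[0];X=(o+t[0]*r+p+t[1]*q)/2
    print(k,np.round(onz(cs,u,z),4)[:2],np.round(onz(cd,v,z),4)[:2],"tri",np.round(X,4))
# granite: dark mask
for n,c,roi in(("scene",cs,(200,150,110,85)),("side",cd,(185,175,125,110))):
    im=cv2.imread(f"pics/{n}0.png");x,y,w,h=roi
    m=np.zeros(im.shape[:2],np.uint8);m[y:y+h,x:x+w]=(im[y:y+h,x:x+w].max(2)<50)*255
    ct=max(cv2.findContours(m,0,2)[0],key=cv2.contourArea)
    for e in (3,):
        ap=cv2.approxPolyDP(ct,e,True)[:,0]
        print(n,[(p.tolist(),np.round(onz(c,p,.03)[:2],3).tolist(),np.round(onz(c,p,0)[:2],3).tolist()) for p in ap])
    # handle: dark blob in fork region
    x,y,w,h=(280,108,30,25) if n=="scene" else (232,285,30,30)
    m[:]=0;m[y:y+h,x:x+w]=(im[y:y+h,x:x+w].max(2)<45)*255
    ct=max(cv2.findContours(m,0,2)[0],key=cv2.contourArea);print("handle",n,cv2.boundingRect(ct),cv2.moments(ct)['m10']/cv2.moments(ct)['m00'],cv2.moments(ct)['m01']/cv2.moments(ct)['m00'])
    M=cv2.moments(ct);u=(M['m10']/M['m00'],M['m01']/M['m00'])
    print(onz(c,u,.134))
E
```

```text
a [ 0.5618 -0.373 ] [ 0.5599 -0.3738] tri [ 0.5606 -0.3735  0.0595]
d [ 0.5959 -0.2395] [ 0.5938 -0.24  ] tri [ 0.5947 -0.2399  0.1042]
b [0.5468 0.2501] [0.5443 0.2483] tri [0.5455 0.2493 0.0748]
c [0.5894 0.3787] [0.5888 0.3778] tri [0.5892 0.3782 0.0902]
start [ 0.3968 -0.2429] [ 0.3928 -0.2406] tri [ 0.3939 -0.2427  0.056 ]
save [ 0.3942 -0.326 ] [ 0.3917 -0.3208] tri [ 0.3922 -0.3252  0.0552]
scene [([270, 156], [0.45, 0.176], [0.43, 0.191]), ([207, 186], [0.437, -0.116], [0.417, -0.108]), ([237, 234], [0.684, -0.132], [0.67, -0.124]), ([302, 200], [0.697, 0.154], [0.682, 0.169])]
handle scene (292, 114, 8, 14) 295.2972972972973 120.39864864864865
[0.42120189 0.31805438 0.134     ]
side [([238, 180], [0.667, -0.12], [0.68, -0.144]), ([190, 248], [0.672, 0.184], [0.686, 0.168]), ([259, 279], [0.443, 0.192], [0.451, 0.176]), ([299, 216], [0.427, -0.066], [0.434, -0.089]), ([302, 204], [0.437, -0.115], [0.444, -0.139])]
handle side (239, 290, 14, 21) 245.60139251523063 300.2053959965187
[0.42160214 0.31859878 0.134     ]
```

Emit:
move_arm(jaw=[0,0,0,0,0,0,0], dp=[[0,0,0],[0,0,0],[0,0,0],[0,0,0],[0,0,0],[0,0,0],[0,0,0]], rotation=[[0,0,-0.0551],[0,0,-0.0551],[0,0,-0.0551],[0,0,-0.0551],[0,0,-0.0551],[0,0,-0.0551],[0,0,-0.0551]], squeeze=40)

```text
clock: 1.02
position: [0.2194, -0.5851, 0.2311]
tool_rot: [-3.141, -0.0, 1.576]
force: [-0.4, -0.6, 0.6]
grip_width: 0.0855
```

```bash
python3 - <<'E'
from h import *
cs,cd=calibration("scene"),calibration("side");k=512/800
for n,c,u in(("mug rim","s",(279,407)),("mug base","s",(284,437)),("oilcan top","s",(512,182)),("oilcan base","s",(509,211)),("block","s",(352,252)),("post","s",(470,200))):
    for z in (0,.05,.1): print(n,z,np.round(onz(cs,np.array(u)*k,z)[:2],3),end=" ")
    print()
print(np.round(bot.observe()["position"],4),np.round(bot.observe()["tool_rot"],4))
E
```

```text
mug rim 0 [ 0.645 -0.358] mug rim 0.05 [ 0.671 -0.363] mug rim 0.1 [ 0.696 -0.367] 
mug base 0 [ 0.717 -0.384] mug base 0.05 [ 0.74  -0.387] mug base 0.1 [ 0.763 -0.391] 
oilcan top 0 [0.384 0.543] oilcan top 0.05 [0.418 0.505] oilcan top 0.1 [0.453 0.468] 
oilcan base 0 [0.467 0.463] oilcan base 0.05 [0.499 0.429] oilcan base 0.1 [0.531 0.394] 
block 0 [0.349 0.019] block 0.05 [0.385 0.001] block 0.1 [ 0.421 -0.018] 
post 0 [0.373 0.397] post 0.05 [0.408 0.365] post 0.1 [0.443 0.333] 
[ 0.2194 -0.5851  0.2311] [-3.1414e+00 -5.0000e-04  1.5761e+00]
```

Emit:
move_arm(jaw=[0,0,0,0,0,0,0,0,0,0], dp=[[0.0431,0.0469,0],[0.0431,0.0469,0],[0.0431,0.0469,0],[0.0431,0.0469,0],[0.0431,0.0469,0],[0.0431,0.0469,0],[0.0431,0.0469,0],[0.0431,0.0469,0],[0.0431,0.0469,0],[0.0431,0.0469,0]], rotation=[[0,0,0],[0,0,0],[0,0,0],[0,0,0],[0,0,0],[0,0,0],[0,0,0],[0,0,0],[0,0,0],[0,0,0]])

```text
clock: 2.28
position: [0.5957, -0.2394, 0.2311]
tool_rot: [-3.141, 0.0, 1.57]
force: [-0.1, -1.0, 0.3]
grip_width: 0.0855
```

Emit:
move_arm(jaw=[0,0], dp=[[0,0,0],[0,0,0]], rotation=[[0,0,0],[0,0,0]])

```text
clock: 2.52
position: [0.5943, -0.2409, 0.2309]
tool_rot: [-3.141, 0.0, 1.57]
force: [-0.1, -1.2, 0.3]
grip_width: 0.0854
```

```bash
python3 - <<'E'
from h import *
c=calibration("wrist");im=grab_frame("wrist")
for p in proj(c,[[.5947,-.2399,.105],[.5606,-.3735,.06],[.394,-.2427,.059]]):
    if 0<p[0]<512 and 0<p[1]<384: cv2.drawMarker(im,tuple(int(round(v)) for v in p),(0,0,255),0,8,1)
cv2.imwrite("pics/w1.png",cv2.resize(im,(768,576)))
E
```

```text
(no output)
```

View pics/w1.png

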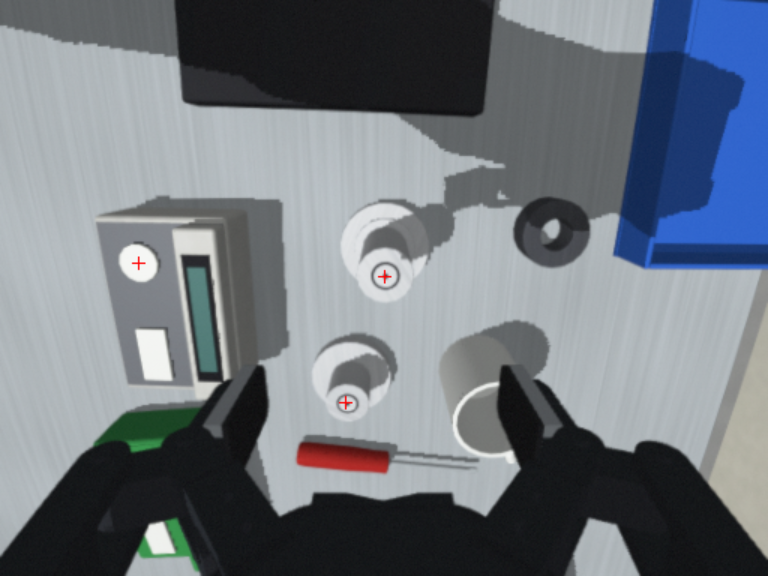

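The markers fall on the dots of part d (384,276), part a (345,402) and the START key (138,263), so the fixes are good. Descending on d.

Emit:
move_arm(jaw=[0,0,0,0,0,200,200,200,200,200], dp=[[0,0,0.0527],[0,0,0.0527],[0,0,0.0527],[0,0,0.0527],[0,0,0],[0,0,0],[0,0,0],[0,0,0],[0,0,0],[0,0,0]], rotation=[[0,0,0],[0,0,0],[0,0,0],[0,0,0],[0,0,0],[0,0,0],[0,0,0],[0,0,0],[0,0,0],[0,0,0]], squeeze=40)

```text
clock: 3.82
position: [0.5956, -0.241, 0.0643]
tool_rot: [3.139, 0.001, 1.57]
force: [0.2, -1.0, 9.4]
grip_width: 0.0395
```

Emit:
move_arm(jaw=[200,200,200,200,200,200,200,200,200], dp=[[0,0,-0.05],[0,0,-0.05],[0.0613,0.0063,0],[0.0613,0.0063,0],[0.0613,0.0063,0],[0.0613,0.0063,0],[0,0,0],[0,0,0.05],[0,0,0]], rotation=[[0,0,0],[0,0,0],[0,0,0],[0,0,0],[0,0,0],[0,0,0],[0,0,0],[0,0,0],[0,0,0]])

```text
clock: 4.95
position: [0.6133, -0.0451, 0.1009]
tool_rot: [-3.137, 0.0, 1.57]
force: [-0.6, 0.4, -3.0]
grip_width: 0.039
```

```bash
python3 - <<'E'
from h import *
s=bot.observe();print(np.round(s["position"],4),np.round(s["force"],2))
im=np.vstack([np.hstack([cv2.resize(grab_frame("scene")[130:250,160:320],(400,300)),cv2.resize(grab_frame("side")[120:270,180:380],(400,300))])])
cv2.imwrite("pics/m2.png",im)
E
```

```text
[ 0.6133 -0.0451  0.1009] [-0.63  0.44 -2.98]
```

View pics/m2.png

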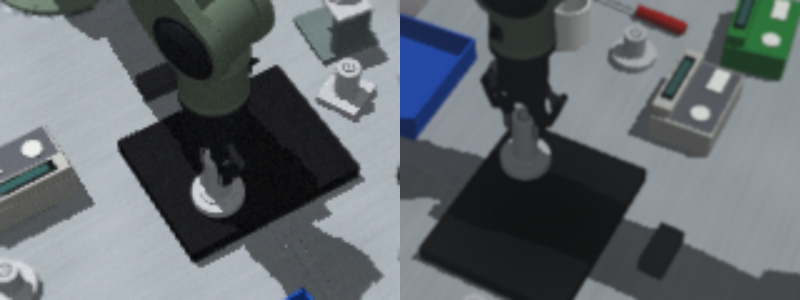

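Part d hangs upright over the plate. I lower it, release and go on to a.

Emit:
move_arm(jaw=[200,200,80,70,60,60,60,60,60], dp=[[0,0,0.006],[0,0,0.003],[0,0,0],[0,0,0],[0,0,0],[0,0,0],[0,0,-0.05],[0,0,-0.06],[0,0,-0.06]], rotation=[[0,0,0],[0,0,0],[0,0,0],[0,0,0],[0,0,0],[0,0,0],[0,0,0],[0,0,0],[0,0,0]])

```text
clock: 6.18
position: [0.6148, -0.0443, 0.233]
tool_rot: [-3.141, -0.0, 1.571]
force: [0.4, -0.3, 0.8]
grip_width: 0.0653
```

Emit:
move_arm(jaw=[0,0,0,0,0,0,0,0], dp=[[-0.0684,-0.011,0],[-0.0684,-0.011,0],[-0.0684,-0.011,0],[-0.0684,-0.011,0],[-0.0684,-0.011,0],[-0.0684,-0.011,0],[0,0,0],[0,0,0]], rotation=[[0,0,0],[0,0,0],[0,0,0],[0,0,0],[0,0,0],[0,0,0],[0,0,0],[0,0,0]])

```text
clock: 7.18
position: [0.5621, -0.3722, 0.2313]
tool_rot: [-3.142, -0.001, 1.571]
force: [0.3, 0.5, -0.2]
grip_width: 0.0853
```

```bash
python3 - <<'E'
from h import *
s=bot.observe();print(np.round(s["position"],4),np.round(s["force"],2))
a=grab_frame("scene");b=grab_frame("side");cv2.imwrite("pics/s2.png",a);cv2.imwrite("pics/d2.png",b)
im=np.hstack([cv2.resize(a[130:280,130:330],(400,300)),cv2.resize(b[100:250,180:380],(400,300))])
cv2.imwrite("pics/m3.png",im)
E
```

```text
[ 0.5621 -0.3722  0.2313] [ 0.25  0.54 -0.17]
```

View pics/m3.png

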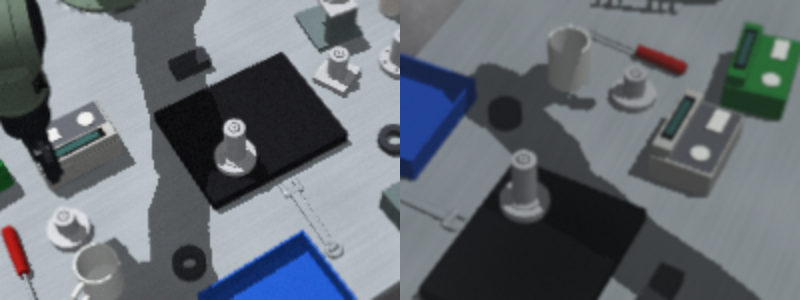

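Part d stands upright on the plate (scene crop (235,145)). Now a.

Emit:
move_arm(jaw=[0,0,0,0,0,200,200,200,200,200], dp=[[-0.0015,-0.002,0.0645],[0,0,0.0645],[0,0,0.0645],[0,0,0.0645],[0,0,0],[0,0,0],[0,0,0],[0,0,0],[0,0,0],[0,0,0]], rotation=[[0,0,0],[0,0,0],[0,0,0],[0,0,0],[0,0,0],[0,0,0],[0,0,0],[0,0,0],[0,0,0],[0,0,0]])

```text
clock: 8.52
position: [0.5614, -0.3744, 0.0273]
tool_rot: [3.139, 0.001, 1.57]
force: [-2.3, 1.3, 12.7]
grip_width: 0.039
```

Emit:
move_arm(jaw=[200,200,200,200,200,200,200,200,200,200], dp=[[0,0,-0.0625],[0,0,-0.0625],[0.0685,-0.0117,0],[0.0685,-0.0117,0],[0.0685,-0.0117,0],[0.0685,-0.0117,0],[0.0685,-0.0117,0],[0.0685,-0.0117,0],[0,0,0],[0,0,0.05]], rotation=[[0,0,0],[0,0,0],[0,0,0],[0,0,0],[0,0,0],[0,0,0],[0,0,0],[0,0,0],[0,0,0],[0,0,0]])

```text
clock: 9.78
position: [0.5066, -0.0451, 0.0873]
tool_rot: [3.135, 0.001, 1.571]
force: [0.3, -0.9, -3.8]
grip_width: 0.0389
```

Emit:
move_arm(jaw=[200,200], dp=[[0,0,0.028],[0,0,0]], rotation=[[0,0,0],[0,0,0]])

```text
clock: 10.02
position: [0.5038, -0.0454, 0.0621]
tool_rot: [-3.14, 0.0, 1.57]
force: [-0.0, -0.3, -2.1]
grip_width: 0.0393
```

Emit:
move_arm(jaw=[200,200,80,70,60,60,60,60,60], dp=[[0,0,0.005],[0,0,0.0025],[0,0,0],[0,0,0],[0,0,0],[0,0,0],[0,0,-0.07],[0,0,-0.07],[0,0,-0.07]], rotation=[[0,0,0],[0,0,0],[0,0,0],[0,0,0],[0,0,0],[0,0,0],[0,0,0],[0,0,0],[0,0,0]])

```text
clock: 11.15
position: [0.5041, -0.045, 0.2265]
tool_rot: [-3.142, -0.0, 1.571]
force: [-0.2, -1.1, -0.2]
grip_width: 0.0652
```

Emit:
move_arm(jaw=[0,0,0,0,0,0,0,0], dp=[[0.0613,0.0086,0],[0.0613,0.0086,0],[0.0613,0.0086,0],[0.0613,0.0086,0],[0.0613,0.0086,0],[0.0613,0.0086,0],[0,0,0],[0,0,0]], rotation=[[0,0,0],[0,0,0],[0,0,0],[0,0,0],[0,0,0],[0,0,0],[0,0,0],[0,0,0]])

```text
clock: 12.15
position: [0.5457, 0.2488, 0.2244]
tool_rot: [-3.141, 0.001, 1.571]
force: [0.5, -0.8, 0.5]
grip_width: 0.0855
```

```bash
python3 - <<'E'
from h import *
s=bot.observe();print(np.round(s["position"],4),np.round(s["force"],2))
c=calibration("wrist");im=grab_frame("wrist");a=grab_frame("scene");b=grab_frame("side")
for p in proj(c,[[.5455,.2493,.075],[.5892,.3782,.09],[.4214,.3183,.162]]):
    if 0<p[0]<512 and 0<p[1]<384: cv2.drawMarker(im,tuple(int(round(v)) for v in p),(0,0,255),0,8,1)
im=np.vstack([np.hstack([cv2.resize(a[130:280,130:330],(400,300)),cv2.resize(b[100:250,180:380],(400,300))]),np.hstack([cv2.resize(im,(400,300)),cv2.resize(b[200:350,130:330],(400,300))])])
cv2.imwrite("pics/m4.png",im)
E
```

```text
[0.5457 0.2488 0.2244] [ 0.49 -0.84  0.52]
```

View pics/m4.png

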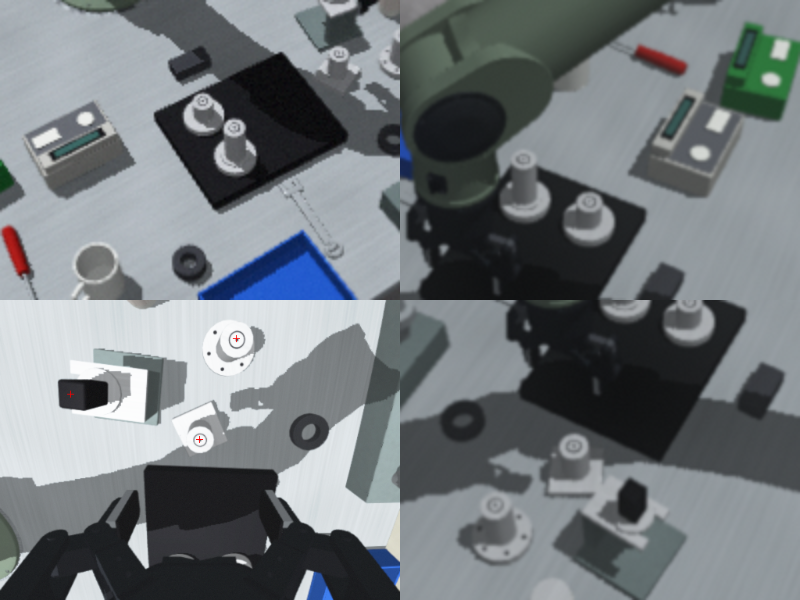

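Parts a and d stand on the plate, and the markers match b (200,440), c (236,339) and the handle (70,394). Picking b.

Emit:
move_arm(jaw=[0,0,0,0,0,200,200,200,200,200], dp=[[0,0,0.0589],[0,0,0.0589],[0,0,0.0589],[0,0,0.0589],[0,0,0],[0,0,0],[0,0,0],[0,0,0],[0,0,0],[0,0,0]], rotation=[[0,0,0],[0,0,0],[0,0,0],[0,0,0],[0,0,0],[0,0,0],[0,0,0],[0,0,0],[0,0,0],[0,0,0]])

```text
clock: 13.55
position: [0.5467, 0.2494, 0.038]
tool_rot: [3.139, -0.001, 1.57]
force: [-0.5, -1.7, 13.4]
grip_width: 0.0392
```

Emit:
move_arm(jaw=[200,200,200,200,200,200,200,200,200], dp=[[0,0,-0.05],[0,0,-0.05],[-0.062,-0.0171,0],[-0.062,-0.0171,0],[-0.062,-0.0171,0],[0,0,0],[0,0,0.035],[0,0,0.019],[0,0,0]], rotation=[[0,0,0],[0,0,0],[0,0,0],[0,0,0],[0,0,0],[0,0,0],[0,0,0],[0,0,0],[0,0,0]])

```text
clock: 14.68
position: [0.5042, 0.1007, 0.0725]
tool_rot: [-3.14, 0.0, 1.571]
force: [-0.7, 0.1, -2.3]
grip_width: 0.0391
```

Emit:
move_arm(jaw=[200,200,80,70,60,60,60,60,60], dp=[[0,0,0.005],[0,0,0.0022],[0,0,0],[0,0,0],[0,0,0],[0,0,0],[0,0,-0.07],[0,0,-0.07],[0,0,-0.06]], rotation=[[0,0,0],[0,0,0],[0,0,0],[0,0,0],[0,0,0],[0,0,0],[0,0,0],[0,0,0],[0,0,0]])

```text
clock: 15.8
position: [0.5046, 0.1004, 0.2293]
tool_rot: [3.141, -0.0, 1.571]
force: [0.4, 0.6, -0.7]
grip_width: 0.0654
```

Emit:
move_arm(jaw=[0,0,0,0,0,0,0,0], dp=[[0.0578,0.0177,0],[0.0578,0.0177,0],[0.0578,0.0177,0],[0.0578,0.0177,0],[0.0578,0.0177,0],[0.0578,0.0177,0],[0,0,0],[0,0,0]], rotation=[[0,0,0],[0,0,0],[0,0,0],[0,0,0],[0,0,0],[0,0,0],[0,0,0],[0,0,0]])

```text
clock: 16.8
position: [0.5896, 0.3773, 0.2268]
tool_rot: [-3.141, 0.001, 1.57]
force: [-0.5, -1.1, 0.4]
grip_width: 0.0854
```

```bash
cat >> h.py <<'E'
def rings(n,im=None,P=None,box=13):
    """refine expected top points: centroid of the boss-top bright blob near projection"""
    pass
E
python3 - <<'E'
from h import *
c=calibration("scene");im=grab_frame("scene");b=grab_frame("side");cb=calibration("side")
P=[[.6137,-.045,.135],[.504,-.0454,.09],[.504,.1007,.105],[.5892,.3782,.09]]
for I,cc in((im,c),(b,cb)):
  for p in proj(cc,P): cv2.drawMarker(I,tuple(int(round(v)) for v in p),(0,0,255),0,5,1)
cv2.imwrite("pics/m5.png",np.hstack([cv2.resize(im[100:250,180:380],(400,300)),cv2.resize(b[170:320,160:360],(400,300))]))
E
```

```text
(no output)
```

View pics/m5.png

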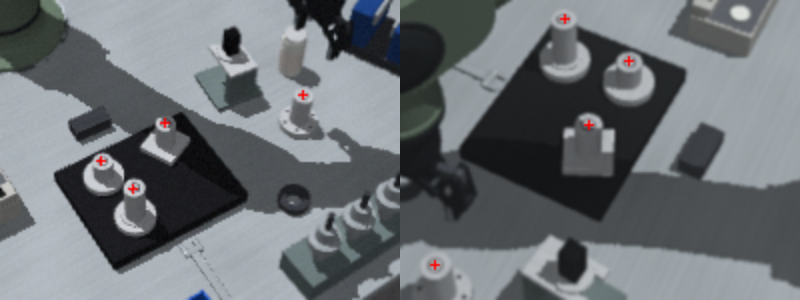

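Three parts stand on the plate with the markers on their tops, and c is where I expected it. Picking c.

Emit:
move_arm(jaw=[0,0,0,0,0,200,200,200,200,200], dp=[[0.001,0,0.0553],[0,0,0.0553],[0,0,0.0553],[0,0,0.0553],[0,0,0],[0,0,0],[0,0,0],[0,0,0],[0,0,0],[0,0,0]], rotation=[[0,0,0],[0,0,0],[0,0,0],[0,0,0],[0,0,0],[0,0,0],[0,0,0],[0,0,0],[0,0,0],[0,0,0]])

```text
clock: 18.15
position: [0.5905, 0.379, 0.0522]
tool_rot: [3.14, -0.001, 1.57]
force: [-3.0, -2.1, 11.7]
grip_width: 0.0393
```

Emit:
move_arm(jaw=[200,200,200,200,200,200,200,200,200,200], dp=[[0,0,-0.05],[0,0,-0.05],[-0.0695,0.0063,0],[-0.0695,0.0063,0],[-0.0695,0.0063,0],[-0.0695,0.0063,0],[-0.0695,0.0063,0],[0,0,0.035],[0,0,0.019],[0,0,0]], rotation=[[0,0,0],[0,0,0],[0,0,0],[0,0,0],[0,0,0],[0,0,0],[0,0,0],[0,0,0],[0,0,0],[0,0,0]])

```text
clock: 19.4
position: [0.6142, 0.1015, 0.0865]
tool_rot: [-3.14, -0.0, 1.572]
force: [0.3, -0.0, -3.8]
grip_width: 0.0391
```

Emit:
move_arm(jaw=[200,200,80,70,60,60,60,60,60], dp=[[0,0,0.005],[0,0,0.0018],[0,0,0],[0,0,0],[0,0,0],[0,0,0],[0,0,-0.06],[0,0,-0.06],[0,0,-0.06]], rotation=[[0,0,0],[0,0,0],[0,0,0],[0,0,0],[0,0,0],[0,0,0],[0,0,0],[0,0,0],[0,0,0]])

```text
clock: 20.52
position: [0.6147, 0.1006, 0.2272]
tool_rot: [-3.142, -0.0, 1.571]
force: [0.5, -0.4, -1.2]
grip_width: 0.0655
```

Emit:
move_arm(jaw=[60,255,255,255,255,255,255,255,255,255], dp=[[-0.0538,-0.0343,0],[-0.0538,-0.0343,0],[-0.0538,-0.0343,0],[-0.0538,-0.0343,0],[-0.0538,-0.0343,0],[-0.0538,-0.0343,0],[-0.0538,-0.0343,0],[-0.0538,-0.0343,0],[0,0,0],[0,0,0]], rotation=[[0,0,0],[0,0,0],[0,0,0],[0,0,0],[0,0,0],[0,0,0],[0,0,0],[0,0,0],[0,0,0],[0,0,0]])

```text
clock: 21.78
position: [0.3954, -0.2434, 0.2258]
tool_rot: [3.141, -0.0, 1.57]
force: [1.0, 0.2, -1.0]
grip_width: 0.0002
```

```bash
python3 - <<'E'
from h import *
s=bot.observe();print(np.round(s["position"],4),np.round(s["force"],2),s["grip_width"])
c=calibration("scene");im=grab_frame("scene");b=grab_frame("side");cb=calibration("side");cw=calibration("wrist");w=grab_frame("wrist")
P=[[.6137,-.045,.135],[.504,-.0454,.09],[.504,.1007,.105],[.6142,.1015,.12],[.394,-.2427,.059],[.393,-.325,.059]]
for I,cc in((im,c),(b,cb),(w,cw)):
  for p in proj(cc,P): cv2.drawMarker(I,tuple(int(round(v)) for v in p),(0,0,255),0,5,1)
cv2.imwrite("pics/m6.png",np.vstack([np.hstack([cv2.resize(im[130:250,160:320],(400,300)),cv2.resize(b[140:290,180:380],(400,300))]),cv2.resize(w,(800,600))[200:500]]))
E
```

```text
[ 0.3954 -0.2434  0.2258] [ 0.96  0.17 -0.96] 0.00017045477716679715
```

View pics/m6.png

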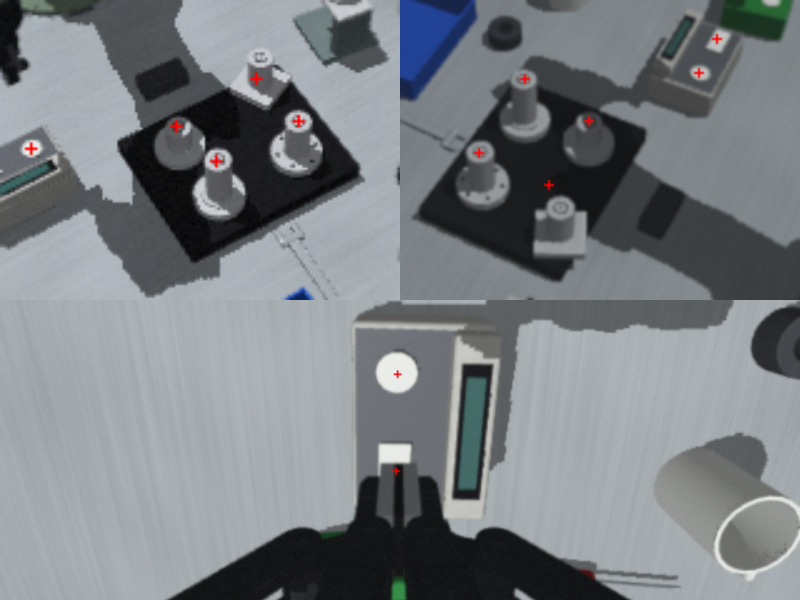

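The part b was knocked: its top is now at scene crop (260,57) and side crop (560,208). I measure it.

```bash
python3 - <<'E'
from h import *
for n,u in(("scene",(263.7,152.5)),("side",(259.8,243.8))):
    for z in(.105,.075): print(n,z,np.round(onz(calibration(n),u,z),4))
G=np.array([.56,.027]);
E
```

```text
scene 0.105 [0.4708 0.129  0.105 ]
scene 0.075 [0.4503 0.1434 0.075 ]
side 0.105 [0.4706 0.1303 0.105 ]
side 0.075 [0.4794 0.111  0.075 ]
```

b stands upright on the plate at (0.471, 0.130), only about 6 mm inside the limit in plate x. I move it back.

Emit:
move_arm(jaw=[0,0,0,0,0,0,0,0,0], dp=[[0.0666,0.01345,0],[0.0666,0.01345,0],[0.0666,0.01345,0],[0.0666,0.01345,0],[0.0666,0.01345,0],[0.0666,0.01345,0],[0.0666,0.01345,0],[0,0,0],[0,0,0]], rotation=[[0,0,0],[0,0,0],[0,0,0],[0,0,0],[0,0,0],[0,0,0],[0,0,0],[0,0,0],[0,0,0]])

```text
clock: 23.05
position: [0.4703, 0.1296, 0.2254]
tool_rot: [-3.141, 0.0, 1.572]
force: [0.2, -0.9, 0.3]
grip_width: 0.0854
```

Emit:
move_arm(jaw=[0,0,0,0,200,200,200,200,200], dp=[[0,0,0.0667],[0,0,0.0667],[0,0,0.0667],[0,0,0],[0,0,0],[0,0,0],[0,0,0],[0,0,0],[0,0,0]], rotation=[[0,0,0],[0,0,0],[0,0,0],[0,0,0],[0,0,0],[0,0,0],[0,0,0],[0,0,0],[0,0,0]])

```text
clock: 24.18
position: [0.4718, 0.1292, 0.0672]
tool_rot: [3.139, -0.0, 1.57]
force: [-0.8, -2.0, 16.2]
grip_width: 0.0393
```

Emit:
move_arm(jaw=[200,200,200,200,200,200], dp=[[0,0,-0.025],[-0.018,0.0205,0],[-0.018,0.0205,0],[0,0,0],[0,0,0.018],[0,0,0]], rotation=[[0,0,0],[0,0,0],[0,0,0],[0,0,0],[0,0,0],[0,0,0]])

```text
clock: 24.92
position: [0.5024, 0.1008, 0.0701]
tool_rot: [-3.14, 0.0, 1.571]
force: [-1.0, 0.1, -1.8]
grip_width: 0.0388
```

Emit:
move_arm(jaw=[200,200,80,70,60,60,60,60,60], dp=[[0,0,0.004],[0,0,0.001],[0,0,0],[0,0,0],[0,0,0],[0,0,0],[0,0,-0.06],[0,0,-0.07],[0,0,-0.06]], rotation=[[0,0,0],[0,0,0],[0,0,0],[0,0,0],[0,0,0],[0,0,0],[0,0,0],[0,0,0],[0,0,0]])

```text
clock: 26.05
position: [0.5034, 0.1005, 0.2212]
tool_rot: [3.141, -0.0, 1.571]
force: [0.7, -0.0, -0.2]
grip_width: 0.0653
```

Emit:
move_arm(jaw=[60,255,255,255,255,255,255,255,255], dp=[[-0.0613,-0.0195,0],[-0.0613,-0.0195,0],[-0.0613,-0.0195,0],[-0.0613,-0.0195,0],[-0.0613,-0.0195,0],[-0.0613,-0.0195,0],[-0.0613,-0.0195,0],[0,0,0],[0,0,0]], rotation=[[0,0,0],[0,0,0],[0,0,0],[0,0,0],[0,0,0],[0,0,0],[0,0,0],[0,0,0],[0,0,0]])

```text
clock: 27.18
position: [0.3942, -0.2425, 0.2192]
tool_rot: [3.141, -0.0, 1.57]
force: [0.5, 0.7, -0.1]
grip_width: -0.0
```

```bash
cat >> h.py <<'E'
TOPS={"d":[.6137,-.045,.135],"a":[.504,-.0454,.09],"b":[.504,.1005,.105],"c":[.6142,.1010,.12]}
def check(tag,extra=[],roi=((160,130,160,120),(180,140,200,150))):
    ims=[]
    for n,(x,y,w,h) in zip(("scene","side"),roi):
        I=cv2.resize(grab_frame(n)[y:y+h,x:x+w],(400,300));
        for p in proj(calibration(n),list(TOPS.values())+extra):
            q=((p-[x,y]+.5)*400/w-.5).round().astype(int);cv2.drawMarker(I,tuple(int(v) for v in q),(0,0,255),0,8,1)
        ims.append(I)
    cv2.imwrite(f"pics/{tag}.png",np.hstack(ims))
E
python3 - <<'E'
from h import *
s=bot.observe();print(np.round(s["position"],4),np.round(s["force"],2),s["grip_width"])
check("k1")
E
```

```text
[ 0.3942 -0.2425  0.2192] [ 0.45  0.67 -0.08] -3.588703196796266e-05
```

View pics/k1.png

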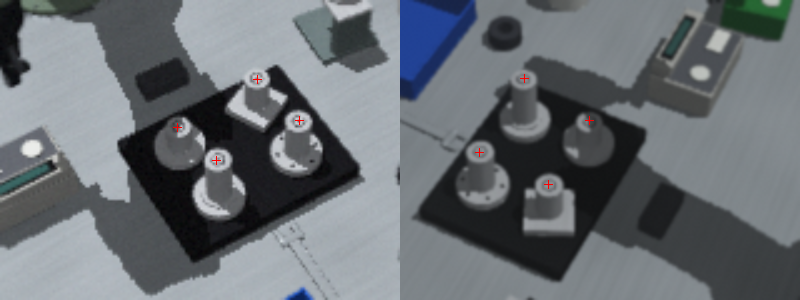

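All four parts are on their marks and upright. Now I press START.

Emit:
move_arm(jaw=[255,255,255,255,255,255,255,255], dp=[[0,0,0.06],[0,0,0.06],[0,0,0.06],[0,0,0.009],[0,0,0],[0,0,0.0025],[0,0,0.0025],[0,0,0]], rotation=[[0,0,0],[0,0,0],[0,0,0],[0,0,0],[0,0,0],[0,0,0],[0,0,0],[0,0,0]])

```text
clock: 28.28
position: [0.3943, -0.243, 0.0644]
tool_rot: [3.141, 0.001, 1.57]
force: [-0.3, -0.3, 0.2]
grip_width: -0.0002
```

Emit:
move_arm(jaw=[255,255,255,255,255,255], dp=[[0,0,0.0015],[0,0,0.0015],[0,0,0.0015],[0,0,0.0015],[0,0,0.0015],[0,0,0]], rotation=[[0,0,0],[0,0,0],[0,0,0],[0,0,0],[0,0,0],[0,0,0]])

```text
clock: 29.02
position: [0.3941, -0.2428, 0.058]
tool_rot: [-3.142, 0.0, 1.571]
force: [-1.2, 0.3, 5.1]
grip_width: 0.0004
```

Emit:
move_arm(jaw=[255,255,255], dp=[[0,0,0.0012],[0,0,0.0012],[0,0,0]], rotation=[[0,0,0],[0,0,0],[0,0,0]])

```text
clock: 29.4
position: [0.3942, -0.2428, 0.0565]
tool_rot: [3.142, 0.0, 1.571]
force: [-4.4, 1.7, 16.7]
grip_width: -0.0001
```

Pressed to 16.7 N, which registers and is well below 40 N. Next the stylus.

Emit:
move_arm(jaw=[255,255,255,0,0], dp=[[0,0,-0.01],[0,0,-0.07],[0,0,-0.075],[0,0,-0.075],[0,0,-0.01]], rotation=[[0,0,0],[0,0,0],[0,0,0],[0,0,0],[0,0,0]])

```text
clock: 30.02
position: [0.3953, -0.2434, 0.2517]
tool_rot: [3.137, 0.003, 1.57]
force: [0.3, 0.1, -0.6]
grip_width: 0.0357
```

Emit:
move_arm(jaw=[0,0,0,0,0,0,0,0,0,0], dp=[[0.0651,0.0031,0],[0.0651,0.0031,0],[0.0651,0.0031,0],[0.0651,0.0031,0],[0.0651,0.0031,0],[0.0651,0.0031,0],[0.0651,0.0031,0],[0.0651,0.0031,0],[0.0651,0.0031,0],[0,0,0]], rotation=[[0,0,0],[0,0,0],[0,0,0],[0,0,0],[0,0,0],[0,0,0],[0,0,0],[0,0,0],[0,0,0],[0,0,0]])

```text
clock: 31.28
position: [0.4156, 0.2297, 0.2475]
tool_rot: [-3.14, -0.002, 1.576]
force: [-0.1, -0.9, -0.4]
grip_width: 0.0853
```

```bash
python3 - <<'E'
from h import *
s=bot.observe();print(np.round(s["position"],4),np.round(s["force"],2),np.round(s["tool_rot"],3))
cw=calibration("wrist");w=grab_frame("wrist");cv2.imwrite("pics/w3raw.png",w)
for p in proj(cw,[[.4214,.3183,.162],[.4214,.3183,.1]]): cv2.drawMarker(w,tuple(int(round(v)) for v in p),(0,0,255),0,6,1)
check("k2",roi=((160,90,240,180),(140,140,240,180)))
cv2.imwrite("pics/k2.png",np.vstack([cv2.imread("pics/k2.png"),cv2.resize(w[20:220],(800,312))]))
E
```

```text
[0.4156 0.2297 0.2475] [-0.12 -0.87 -0.44] [-3.140e+00 -2.000e-03  1.576e+00]
```

View pics/k2.png

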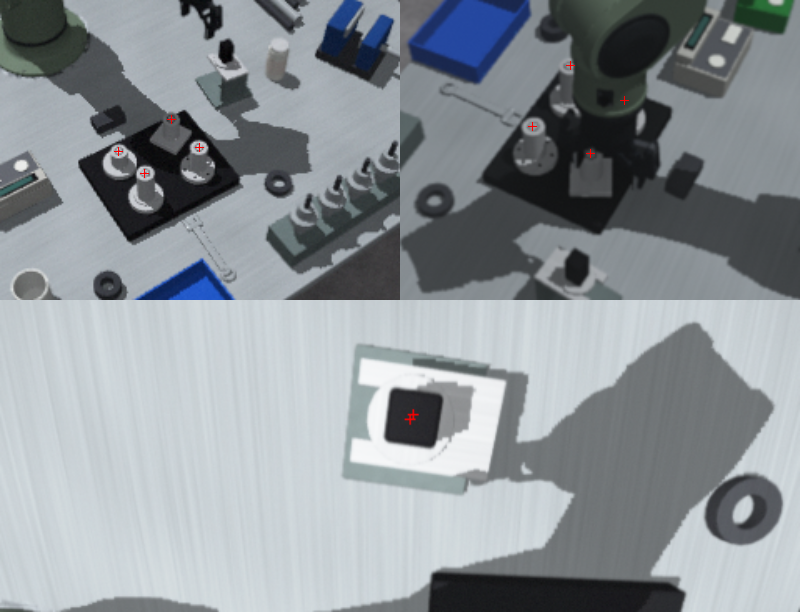

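The parts are still in place. Handle at (412,417), fork turned a little. I measure its yaw and centre.

```bash
python3 - <<'E'
from h import *
cw=calibration("wrist");w=cv2.imread("pics/w3raw.png")
f=lambda x,y:(x/1.5625-.2,(y-300)/1.56+20-.2)
for A,B in(((360,358),(505,380)),((350,462),(488,479)),((505,380),(488,479))):
    a,b=onz(cw,f(*A),.1),onz(cw,f(*B),.1);print(np.round(a,3),np.round(b,3),np.degrees(np.arctan2(*(b-a)[1::-1])))
x,y,ww,hh=235,70,55,50
m=(w[y:y+hh,x:x+ww].max(2)<60).astype(np.uint8)
ct=max(cv2.findContours(m,0,1)[0],key=cv2.contourArea)+[x,y]
r=cv2.minAreaRect(ct);print(r,onz(cw,r[0],.162),onz(cw,r[0],.134))
bx=cv2.boxPoints(r);q=np.array([onz(cw,p,.162) for p in bx]);print(np.round(q,4),[np.degrees(np.arctan2(*(q[(i+1)%4]-q[i])[1::-1])) for i in range(4)])
E
```

```text
[0.392 0.35  0.1  ] [0.484 0.337 0.1  ] -7.77547849791605
[0.383 0.285 0.1  ] [0.477 0.274 0.1  ] -6.791438984128733
[0.484 0.337 0.1  ] [0.477 0.274 0.1  ] -96.36349527604844
((264.41998291015625, 95.05999755859375), (32.809757232666016, 33.37544631958008), 8.130102157592773) [0.42354016 0.31239992 0.162     ] [0.42446206 0.31310532 0.134     ]
[[0.4085 0.3014 0.162 ]
 [0.4125 0.3265 0.162 ]
 [0.4381 0.3231 0.162 ]
 [0.435  0.2978 0.162 ]] [np.float64(81.0993760812442), np.float64(-7.489388180824467), np.float64(-96.93054872411398), np.float64(172.23998746102345)]
```

Emit:
move_arm(jaw=[0,0,0,0,0], dp=[[0.056,0.003,0],[0.056,0.003,0],[0,0,0],[0,0,0],[0,0,0]], rotation=[[0,0,0],[0,0,0],[0,0,0.0406],[0,0,0],[0,0,0]])

```text
clock: 32.05
position: [0.4219, 0.3143, 0.248]
tool_rot: [3.141, 0.001, 1.444]
force: [-0.2, -1.0, 1.0]
grip_width: 0.0855
```

```bash
python3 - <<'E'
from h import *
s=bot.observe();print(np.round(s["position"],4),np.round(s["tool_rot"],3))
cw=calibration("wrist");w=grab_frame("wrist");cv2.imwrite("pics/w4.png",w)
u=proj(cw,[[.422,.317,.162]])[0];print(u)
x,y=int(u[0])-35,int(u[1])-30
m=np.zeros(w.shape[:2],np.uint8);m[y:y+60,x:x+70]=(w[y:y+60,x:x+70].max(2)<60)
ct=max(cv2.findContours(m,0,1)[0],key=cv2.contourArea)
r=cv2.minAreaRect(ct);print(r,onz(cw,r[0],.162),onz(cw,r[0],.134))
q=np.array([onz(cw,p,.162) for p in cv2.boxPoints(r)]);print(np.round(q,4),[np.degrees(np.arctan2(*(q[(i+1)%4]-q[i])[1::-1])).round(1) for i in range(4)],np.linalg.norm(q-np.roll(q,1,0),axis=1))
print("cam",cw["T"][:3,3])
# white collar/fork mask hull
h=cv2.cvtColor(w,cv2.COLOR_BGR2GRAY);print(h[y:y+60:6,x:x+70:7])
E
```

```text
[0.4219 0.3143 0.248 ] [3.141e+00 1.000e-03 1.444e+00]
[255.04853883 194.58170997]
((255.5, 186.5), (39.0, 29.0), 90.0) [0.42334523 0.32448631 0.162     ] [0.42234794 0.31584205 0.134     ]
[[0.4131 0.3437 0.162 ]
 [0.438  0.3405 0.162 ]
 [0.4341 0.3044 0.162 ]
 [0.4079 0.3077 0.162 ]] [np.float64(-7.2), np.float64(-96.2), np.float64(172.8), np.float64(81.9)] [0.03632923 0.02518435 0.0363326  0.02641405]
cam [0.43149518 0.39512782 0.39081802]
[[153 153 223 235 178 129 129 129 123 126]
 [152 153 237 201  16  16  13 115 129 130]
 [168 151 237  98  17  15  19  57 127 129]
 [168 147 236  41  20  20  33  28 127 227]
 [166 122 233  41  40  37  36  31 225 226]
 [162 237 236  48  41  38  37  43 231 230]
 [197 239 237  46  36  33  35  64 234 232]
 [195 200 196  98  43  40  41 116 197 199]
 [198 199 192 195 199 196 195 196 196 200]
 [196 197 193 196 196 198 194 193 198 200]]
```

Emit:
move_arm(jaw=[0,0,0,0,0,220,220,220,220,220], dp=[[0.005,0,0.055],[0,0,0.055],[0,0,0.05],[0,0,0.0045],[0,0,0],[0,0,0],[0,0,0],[0,0,0],[0,0,0],[0,0,0]], rotation=[[0,0,0],[0,0,0],[0,0,0],[0,0,0],[0,0,0],[0,0,0],[0,0,0],[0,0,0],[0,0,0],[0,0,0]], squeeze=40)

```text
clock: 33.35
position: [0.4222, 0.3196, 0.1169]
tool_rot: [3.141, -0.0, 1.443]
force: [-1.0, -1.7, 7.4]
grip_width: 0.0275
```

Stylus gripped (27.5 mm). Lift it and carry it over a.

Emit:
move_arm(jaw=[220,220,220,220,220], dp=[[0,0,-0.03],[0,0,-0.05],[0,0,-0.055],[0,0,-0.055],[0,0,0]], rotation=[[0,0,0],[0,0,0],[0,0,0],[0,0,0],[0,0,0]])

```text
clock: 33.98
position: [0.4227, 0.3203, 0.2712]
tool_rot: [3.138, -0.003, 1.443]
force: [0.1, -1.1, -2.7]
grip_width: 0.0274
```

Emit:
move_arm(jaw=[220,220,220,220,220,220,220,220,220], dp=[[-0.0628,0.0228,0],[-0.0628,0.0228,0],[-0.0628,0.0228,0],[-0.0628,0.0228,0],[-0.0628,0.0228,0],[-0.0628,0.0228,0],[-0.0628,0.0228,0],[0,0,0],[0,0,0]], rotation=[[0,0,0],[0,0,0],[0,0,0],[0,0,0],[0,0,0],[0,0,0],[0,0,0],[0,0,0],[0,0,0]])

```text
clock: 35.1
position: [0.5033, -0.0454, 0.2677]
tool_rot: [-3.14, -0.0, 1.443]
force: [-0.2, 0.5, -1.9]
grip_width: 0.0274
```

```bash
python3 - <<'E'
from h import *
s=bot.observe();p=s["position"];print(np.round(p,4),np.round(s["force"],2),np.round(s["tool_rot"],3),s["grip_width"])
check("k3",extra=[[p[0],p[1],p[2]-.0969+.005]],roi=((170,110,160,120),(190,130,160,120)))
E
```

```text
[ 0.5033 -0.0454  0.2677] [-0.21  0.5  -1.87] [-3.14  -0.     1.443] 0.027406220610566665
```

View pics/k3.png

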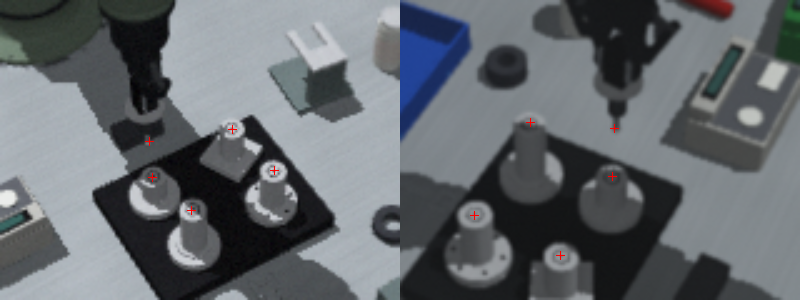

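The fork is empty, the stylus hangs plumb in the jaws over a, and all parts are on their marks. Touching a.

Emit:
move_arm(jaw=[220,220,220,220,220,220,220,220,220,220], dp=[[0,0.001,0.045],[0,0,0.04],[0,0,0.008],[0,0,0.0023],[0,0,0.0023],[0,0,0.0023],[0,0,0.0023],[0,0,0.0023],[0,0,0],[0,0,0]], rotation=[[0,0,0],[0,0,0],[0,0,0],[0,0,0],[0,0,0],[0,0,0],[0,0,0],[0,0,0],[0,0,0],[0,0,0]])

```text
clock: 36.45
position: [0.5046, -0.0457, 0.1849]
tool_rot: [3.141, 0.0, 1.443]
force: [0.7, -0.9, 0.5]
grip_width: 0.0276
```

Emit:
move_arm(jaw=[220,220,220], dp=[[0,0,0.0015],[0,0,0.001],[0,0,0]], rotation=[[0,0,0],[0,0,0],[0,0,0]])

```text
clock: 36.83
position: [0.5046, -0.0457, 0.1828]
tool_rot: [3.142, -0.0, 1.443]
force: [0.8, -1.9, 0.4]
grip_width: 0.0274
```

```bash
python3 - <<'E'
from h import *
s=bot.observe();p=s["position"];print(np.round(p,4),np.round(s["force"],2))
check("k4",roi=((195,150,64,48),(250,180,64,48)))
E
```

```text
[ 0.5046 -0.0457  0.1828] [ 0.82 -1.9   0.41]
```

View pics/k4.png

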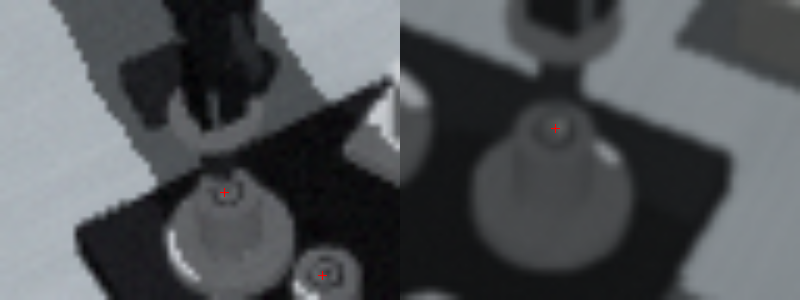

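Contact on a about 2.3 N, ball within the ring. Next b.

Emit:
move_arm(jaw=[220,220,220,220,220,220,220], dp=[[0,0,-0.02],[0,0,-0.0425],[0.0604,-0.008,0],[0.0604,-0.008,0],[0.0604,-0.008,0],[0,0,0],[0,0,0]], rotation=[[0,0,0],[0,0,0],[0,0,0],[0,0,0],[0,0,0],[0,0,0],[0,0,0]])

```text
clock: 37.8
position: [0.504, 0.1002, 0.2333]
tool_rot: [3.141, 0.0, 1.443]
force: [-0.6, -0.8, -2.1]
grip_width: 0.0275
```

Emit:
move_arm(jaw=[220,220,220,220,220,220,220,220], dp=[[0,0,0.03],[0,0,0.0027],[0,0,0.0027],[0,0,0.0027],[0,0,0.0027],[0,0,0.0027],[0,0,0],[0,0,0]], rotation=[[0,0,0],[0,0,0],[0,0,0],[0,0,0],[0,0,0],[0,0,0],[0,0,0],[0,0,0]])

```text
clock: 38.8
position: [0.5041, 0.1005, 0.1981]
tool_rot: [3.141, -0.0, 1.443]
force: [1.6, -0.5, 0.1]
grip_width: 0.0273
```

Emit:
move_arm(jaw=[220,220,220,220,220,220,220], dp=[[0,0,-0.02],[0,0,-0.0388],[0.006,0.0455,0],[0.006,0.0455,0],[0.006,0.0455,0],[0,0,0],[0,0,0]], rotation=[[0,0,0],[0,0,0],[0,0,0],[0,0,0],[0,0,0],[0,0,0],[0,0,0]])

```text
clock: 39.67
position: [0.6136, 0.1011, 0.2456]
tool_rot: [-3.141, -0.0, 1.443]
force: [-0.6, 0.9, -1.2]
grip_width: 0.0273
```

Emit:
move_arm(jaw=[220,220,220,220,220,220,220,220], dp=[[0,0,0.0265],[0,0,0.0027],[0,0,0.0027],[0,0,0.0027],[0,0,0.0027],[0,0,0.0027],[0,0,0],[0,0,0]], rotation=[[0,0,0],[0,0,0],[0,0,0],[0,0,0],[0,0,0],[0,0,0],[0,0,0],[0,0,0]])

```text
clock: 40.67
position: [0.6142, 0.1009, 0.2132]
tool_rot: [3.141, -0.0, 1.443]
force: [0.8, 0.9, 0.4]
grip_width: 0.0278
```

Emit:
move_arm(jaw=[220,220,220,220,220,220,220], dp=[[0,0,-0.02],[0,0,-0.0388],[-0.0603,0.0075,0],[-0.0603,0.0075,0],[-0.0603,0.0075,0],[0,0,0],[0,0,0]], rotation=[[0,0,0],[0,0,0],[0,0,0],[0,0,0],[0,0,0],[0,0,0],[0,0,0]])

```text
clock: 41.55
position: [0.6136, -0.0445, 0.2609]
tool_rot: [3.141, -0.0, 1.443]
force: [0.9, 1.1, -1.2]
grip_width: 0.0278
```

Emit:
move_arm(jaw=[220,220,220,220,220,220,220,220], dp=[[0,0,0.0265],[0,0,0.0027],[0,0,0.0027],[0,0,0.0027],[0,0,0.0027],[0,0,0.0027],[0,0,0],[0,0,0]], rotation=[[0,0,0],[0,0,0],[0,0,0],[0,0,0],[0,0,0],[0,0,0],[0,0,0],[0,0,0]])

```text
clock: 42.55
position: [0.6137, -0.0449, 0.2283]
tool_rot: [3.141, -0.0, 1.443]
force: [-0.1, 1.3, 0.3]
grip_width: 0.0277
```

```bash
python3 - <<'E'
from h import *
F=[]
s=bot.observe();p=s["position"];print(np.round(p,4),np.round(s["force"],2))
check("k5",roi=((190,120,120,90),(200,150,120,90)))
E
```

```text
[ 0.6137 -0.0449  0.2283] [-0.1   1.28  0.3 ]
```

View pics/k5.png

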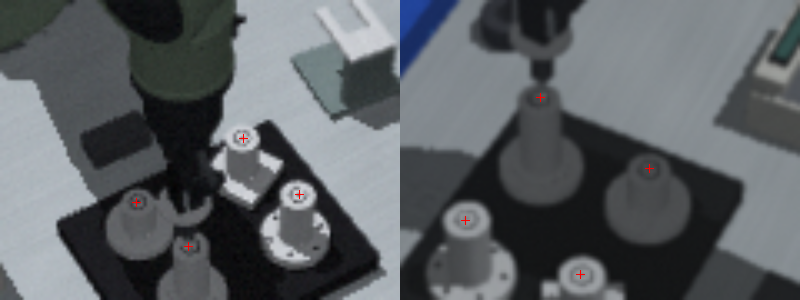

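Contact on d shown. Parts are still in place and the needle is on d at side crop (540,90). Taking the stylus back to the fork.

Emit:
move_arm(jaw=[220,220,220], dp=[[0,0,-0.02],[0,0,-0.0288],[0,0,0]], rotation=[[0,0,0],[0,0,0],[0,0,0]])

```text
clock: 43.02
position: [0.6142, -0.0449, 0.2693]
tool_rot: [3.139, -0.0, 1.443]
force: [1.2, -0.4, -3.0]
grip_width: 0.0274
```

Emit:
move_arm(jaw=[220,220,220,220,220,220,220,220,220,220], dp=[[0.0527,-0.0369,0],[0.0527,-0.0369,0],[0.0527,-0.0369,0],[0.0527,-0.0369,0],[0.0527,-0.0369,0],[0.0527,-0.0369,0],[0.0527,-0.0369,0],[0.0527,-0.0369,0],[0,0,0],[0,0,0]], rotation=[[0,0,0],[0,0,0],[0,0,0],[0,0,0],[0,0,0],[0,0,0],[0,0,0],[0,0,0],[0,0,0],[0,0,0]])

```text
clock: 44.28
position: [0.4224, 0.3192, 0.2668]
tool_rot: [-3.141, 0.001, 1.443]
force: [0.6, -0.3, -1.7]
grip_width: 0.0276
```

Emit:
move_arm(jaw=[220,220,220,220,220,220], dp=[[0,0,0.05],[0,0,0.05],[0,0,0.05],[0,0,0.03],[0,0,0.004],[0,0,0]], rotation=[[0,0,0],[0,0,0],[0,0,0],[0,0,0],[0,0,0],[0,0,0]])

```text
clock: 45.02
position: [0.4229, 0.3193, 0.1206]
tool_rot: [3.141, -0.0, 1.442]
force: [-0.9, -0.3, -1.8]
grip_width: 0.0274
```

Emit:
move_arm(jaw=[220,220,220,220], dp=[[0,0,0.0025],[0,0,0.0025],[0,0,0.0005],[0,0,0]], rotation=[[0,0,0],[0,0,0],[0,0,0],[0,0,0]])

```text
clock: 45.52
position: [0.4229, 0.3198, 0.1168]
tool_rot: [3.14, -0.0, 1.442]
force: [-2.2, -5.7, 20.5]
grip_width: 0.0278
```

The collar is seated on the prongs. Ease off and release.

Emit:
move_arm(jaw=[220,150,120,60,0,0,0,0], dp=[[0,0,-0.0015],[0,0,0],[0,0,0],[0,0,0],[0,0,0],[0,0,0],[0,0,-0.04],[0,0,-0.05]], rotation=[[0,0,0],[0,0,0],[0,0,0],[0,0,0],[0,0,0],[0,0,0],[0,0,0],[0,0,0]])

```text
clock: 46.52
position: [0.4219, 0.3195, 0.1892]
tool_rot: [-3.14, 0.001, 1.443]
force: [0.8, 0.4, 0.1]
grip_width: 0.0857
```

Emit:
move_arm(jaw=[0,0], dp=[[0,0,-0.06],[0,0,0]], rotation=[[0,0,0],[0,0,0]])

```text
clock: 46.78
position: [0.4232, 0.3207, 0.2398]
tool_rot: [3.138, -0.003, 1.443]
force: [0.5, 1.0, -0.6]
grip_width: 0.0856
```

```bash
python3 - <<'E'
from h import *
s=bot.observe();p=s["position"];print(np.round(p,4),np.round(s["force"],2))
cw=calibration("wrist");w=grab_frame("wrist");a=cv2.imread("pics/w4.png")
u=proj(cw,[[.4222,.3185,.162]])[0];x,y=int(u[0])-40,int(u[1])-30;print(u)
m=np.zeros(w.shape[:2],np.uint8);m[y:y+60,x:x+80]=(w[y:y+60,x:x+80].max(2)<60)
ct=max(cv2.findContours(m,0,1)[0],key=cv2.contourArea);r=cv2.minAreaRect(ct)
q=np.array([onz(cw,v,.162) for v in cv2.boxPoints(r)]);print(np.round(q,4))
cv2.imwrite("pics/w5.png",w)
for n,(x,y,ww,h),z in(("scene",(280,100,30,33),.134),("side",(225,280,40,38),.134)):
    I=grab_frame(n);cv2.imwrite(f"pics/{n}5.png",I);o=cv2.imread(f"pics/{n}0.png")
    for J in(o,I):
        m=np.zeros(J.shape[:2],np.uint8);m[y:y+h,x:x+ww]=J[y:y+h,x:x+ww].max(2)<45
        ct=max(cv2.findContours(m,0,1)[0],key=cv2.contourArea);M=cv2.moments(ct);print(n,cv2.boundingRect(ct),M['m10']/M['m00'],M['m01']/M['m00'])
E
```

```text
[0.4232 0.3207 0.2398] [ 0.52  1.   -0.55]
[254.10248192 203.34148832]
[[0.4128 0.3455 0.162 ]
 [0.4379 0.3423 0.162 ]
 [0.4338 0.3049 0.162 ]
 [0.4074 0.3083 0.162 ]]
scene (292, 114, 8, 14) 295.2972972972973 120.39864864864865
scene (292, 114, 8, 14) 295.33561643835617 120.33561643835617
side (239, 290, 14, 21) 245.60139251523063 300.2053959965187
side (239, 290, 14, 21) 245.5582222222222 300.2444444444444
```

The stylus image is the same as at the start to a fraction of a pixel. Now SAVE.

Emit:
move_arm(jaw=[0,0,0,255,255,255,255,255,255,255], dp=[[0,0,0],[-0.0671,-0.0031,0],[-0.0671,-0.0031,0],[-0.0671,-0.0031,0],[-0.0671,-0.0031,0],[-0.0671,-0.0031,0],[-0.0671,-0.0031,0],[-0.0671,-0.0031,0],[-0.0671,-0.0031,0],[-0.0671,-0.0031,0]], rotation=[[0,0,-0.0406],[0,0,0],[0,0,0],[0,0,0],[0,0,0],[0,0,0],[0,0,0],[0,0,0],[0,0,0],[0,0,0]])

```text
clock: 48.18
position: [0.399, -0.1651, 0.2359]
tool_rot: [-3.14, -0.001, 1.57]
force: [1.5, 0.0, 0.7]
grip_width: 0.0
```

Emit:
move_arm(jaw=[255,255,255,255,255], dp=[[-0.0671,-0.003,0],[-0.0671,-0.003,0],[-0.0671,-0.003,0],[0,0,0],[0,0,0]], rotation=[[0,0,0],[0,0,0],[0,0,0],[0,0,0],[0,0,0]])

```text
clock: 48.8
position: [0.3923, -0.3237, 0.2358]
tool_rot: [-3.14, -0.002, 1.571]
force: [-0.1, 0.9, -0.2]
grip_width: 0.0002
```

```bash
python3 - <<'E'
from h import *
s=bot.observe();p=s["position"];print(np.round(p,4),np.round(s["tool_rot"],3),np.round(s["force"],2),s["grip_width"])
ims=[]
for n,(x,y,w,h) in(("scene",(130,130,200,150)),("side",(170,120,200,150))):
    I=cv2.resize(grab_frame(n)[y:y+h,x:x+w],(400,300))
    for q in proj(calibration(n),list(TOPS.values())+[[.393,-.325,.059]]):
        cv2.drawMarker(I,tuple(int(v) for v in ((q-[x,y])*2).round()),(0,0,255),0,8,1)
    ims.append(I)
cw=calibration("wrist");w=grab_frame("wrist")
for q in proj(cw,[[.393,-.325,.059],[.394,-.2427,.059]]):cv2.drawMarker(w,tuple(int(round(v)) for v in q),(0,0,255),0,8,1)
cv2.imwrite("pics/k6.png",np.vstack([np.hstack(ims),cv2.resize(w[100:292],(800,300))]))
E
```

```text
[ 0.3923 -0.3237  0.2358] [-3.140e+00 -2.000e-03  1.571e+00] [-0.12  0.86 -0.18] 0.00015008282365945006
```

View pics/k6.png

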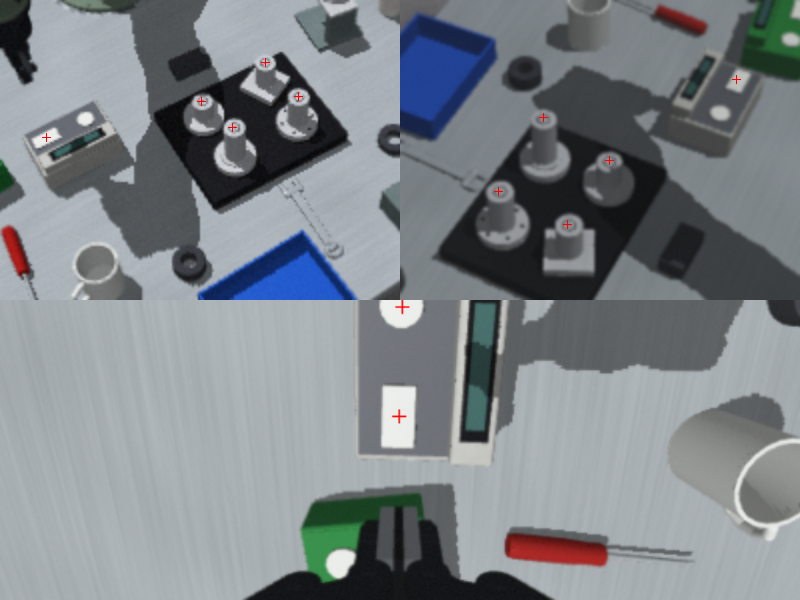

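Parts all on their marks; SAVE marker on the oblong key (399,416). Pressing.

Emit:
move_arm(jaw=[255,255,255,255,255,255,255,255], dp=[[0,0.001,0.06],[0,0,0.06],[0,0,0.06],[0,0,0.03],[0,0,0],[0,0,0.0025],[0,0,0.0025],[0,0,0]], rotation=[[0,0,0],[0,0,0],[0,0,0],[0,0,0],[0,0,0],[0,0,0],[0,0,0],[0,0,0]])

```text
clock: 49.95
position: [0.3935, -0.3247, 0.0653]
tool_rot: [3.141, 0.001, 1.57]
force: [0.2, 0.1, 0.3]
grip_width: 0.0
```

Emit:
move_arm(jaw=[255,255,255,255,255,255], dp=[[0,0,0.0015],[0,0,0.0015],[0,0,0.0015],[0,0,0.0015],[0,0,0.0015],[0,0,0]], rotation=[[0,0,0],[0,0,0],[0,0,0],[0,0,0],[0,0,0],[0,0,0]])

```text
clock: 50.7
position: [0.3934, -0.3244, 0.0587]
tool_rot: [-3.142, 0.0, 1.57]
force: [-0.6, 1.3, 3.0]
grip_width: -0.0002
```

Emit:
move_arm(jaw=[255,255,255,255], dp=[[0,0,0.0013],[0,0,0.0012],[0,0,0.0008],[0,0,0]], rotation=[[0,0,0],[0,0,0],[0,0,0],[0,0,0]])

```text
clock: 51.2
position: [0.3934, -0.3245, 0.0565]
tool_rot: [3.142, 0.0, 1.57]
force: [-3.8, 3.0, 14.3]
grip_width: 0.0003
```

SAVE was pressed to 14.3 N. I retreat, check the final state numerically and hand in.

Emit:
move_arm(jaw=[255,255,255,255,255,255], dp=[[0,0,-0.01],[0,0,-0.06],[0,0,-0.07],[0,0,-0.07],[0,0,0],[0,0,0]], rotation=[[0,0,0],[0,0,0],[0,0,0],[0,0,0],[0,0,0],[0,0,0]])

```text
clock: 51.95
position: [0.3931, -0.3245, 0.2239]
tool_rot: [-3.141, 0.0, 1.57]
force: [0.9, -0.1, -0.8]
grip_width: -0.0002
```

```bash
python3 - <<'E'
from h import *
s=bot.observe();print(np.round(s["position"],4),np.round(s["force"],2))
# compare with the pre-SAVE frames: scene5/side5 vs now, around each part top and stylus
for n in("scene","side"):
    o=cv2.imread(f"pics/{n}5.png",0);I=cv2.cvtColor(grab_frame(n),cv2.COLOR_BGR2GRAY);c=calibration(n)
    for k,P in list(TOPS.items())+[("stylus",[.4222,.3185,.134])]:
        u=proj(c,[P])[0].round().astype(int);t=o[u[1]-6:u[1]+7,u[0]-7:u[0]+8];R=I[u[1]-12:u[1]+13,u[0]-13:u[0]+14]
        r=cv2.minMaxLoc(cv2.matchTemplate(R,t,cv2.TM_CCOEFF_NORMED));print(n,k,"shift",np.array(r[3])-6,"score",round(r[1],2))
E
```

```text
[ 0.3931 -0.3245  0.2239] [ 0.87 -0.13 -0.83]
scene d shift [0 0] score 1.0
scene a shift [0 0] score 0.8
scene b shift [0 0] score 0.73
scene c shift [0 0] score 0.85
scene stylus shift [0 0] score 1.0
side d shift [-1  5] score 0.79
side a shift [-6 -6] score 0.79
side b shift [-6  0] score 0.64
side c shift [6 2] score 0.63
side stylus shift [0 0] score 1.0
```

The scene view shows no shift at any part or the stylus. The side reference frame had the arm and its shadow over the parts, so its scores mean nothing. Handing in.

```bash
python3 -c "
from workcell import workorder
print(workorder.job_done())"
```

```text
the job is handed in; nothing more can be done
None
```

The job is done and handed in at about 52 s of robot time; the system reported no verdict.

**What I did**
- **Parts:** All four (a, b, c, d) were present, and I stood each upright on the granite plate. Part b was knocked to about 6 mm inside the plate limit, so I picked it up and put it back.
- **Keys:** START was pressed to 16.7 N before the touches, and SAVE to 14.3 N after the stylus was hung up.
- **Stylus:** I touched a, b, c and d in that order at about 1.5–2.4 N each. The wrist force reading varies by about 1 N. Close-up pictures on a and d showed the needle at the ring; b and c were confirmed by arm position and force only. Seating the stylus in its fork again peaked at about 20 N on the prongs.

**Last checks**
- **Before SAVE:** Both camera views showed every part upright on its mark. The stylus image matched its starting picture to a fraction of a pixel.
- **After SAVE:** The scene camera showed no shift of any part or the stylus, and the arm was clear of everything.
- **One check disagreed:** The side camera comparison gave false shifts for the parts, because the arm and its shadow were in the reference picture. I did not use it for the parts. For the stylus it also showed no shift.

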